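Brush the leggy seedlings

ROBOT

A 7-joint arm with a two-finger parallel gripper is mounted at the origin on the work surface. World frame = base frame: x ahead of the robot, y to its left, z up, the work surface at z = 0. Lengths are in mm, angles in rad, forces in N, time in s.
With the tool pointing down it reaches from about 400 to 875 mm from the base axis. Payload 4.4 kg.
Tool frame: the origin (TCP) lies at the very end of the fingers, on their centre line; the grasp point (between the pads) lies ctrl.grip_depth behind it (ctrl.grip_depth is the distance from the TCP to the grasp point, in mm); z points along the fingers, y is the direction in which the jaws open and shut (so a half turn about z gives the same grasp; the last joint's range is limited). The gripper opens to 85 mm and grips with 20 to 120 N. Pads are 22 mm wide; open, the fingers measure 114 mm over their backs; the gripper's body (76 mm by 85 mm) begins 54 mm behind the grasp point. The pads swing forward as they close: fully open they stand 13 mm farther back than shut.
Start: joints at [1.055, 0.628, 0.038, 1.517, -0.027, 0.996, -0.02], TCP at [282.639, -585.349, 231.313] pointing down, gripper open.
Joint ranges: [-3.06, 3.06], [-0.37, 2.12], [-1.25, 1.32], [0.18, 2.47], [-1.1, 4.24], [0.23, 1.98], [-2.94, 2.94]. Speed limits (rad/s): [2.57, 2.57, 3.14, 3.14, 3.14, 3.14, 3.14].

INTERFACE

Orientations are given as [roll, pitch, yaw] about the fixed x, y, z axes, in that order (R = Rz(yaw) Ry(pitch) Rx(roll)).
In Python, from cell import ctrl gives the robot as it stands.
- The arm moves only by the tool servo_tool, never from a script. Its argument "commands" is one flat list of numbers, 5 for each row, row after row: the shift along the tool's x, y, z in units of 25 mm (1.0 is 25 mm), then the turn about the tool's z in units of 6 degrees (1.0 is 6 degrees), then the closure, from 0 (fully open) to 1 (shut). In form: [tx, ty, tz, twist, gripper, tx, ty, tz, twist, gripper, ...]. A call has 1 to 10 rows; each row is the pose to reach, as a shift and turn from the pose commanded when the call began, along the tool's axes at that moment; what a row does not reach only later rows make up. A row lasts 1/12 s, in which the tool goes at most 41.7 mm and 7.16 degrees, less where a joint would pass 70% of its speed; a pose out of reach is approached as far as the arm can. A call with a gripper value outside its range is refused whole. The fingers move at their own pace and stop on an object; the grip force is fixed at half the most. Time passes only in rows, so rows that repeat a pose let the fingers close. It gives the time, the measured TCP pose, the force and the opening at its end, in the units of the state.
- ctrl.read_state(): the state, without advancing time (a new reading comes with each control period).
- ctrl.get_image(name): name is "side" or "top" or "wrist"; returns a dict with "img" (384x512x3 uint8, blue, green, red), "K" (3x3 intrinsics, pixels), "T" (4x4, takes a point from camera to world coordinates). Camera axes: x right, y down, z forward; pixel columns grow to the right and rows downward; lengths in mm; the calibration is good to about 2 mm. A picture is of the moment at which its call begins. There is no depth.
- ctrl.finish_job(): hands the job in, once; it reports no verdict.
The state is a dict: "clock": time; "qpos": joint angles; "qd": joint speeds; "tau": joint torques, N m; "eef_pos": TCP position; "tool_rot": TCP orientation; "force": force on the tool from outside, world axes, zero at the start; "torque": the same for the moment, N m; "width": finger opening in mm.
Only numpy, scipy, OpenCV 4.12 (cv2) and the standard library are available. Lean on these libraries where they do the work, as an engineer would, in place of code of your own. Each camera call takes 0.05 s, during which the arm holds its last target.

TASK

The row of four tall, leggy seedlings needs its daily brushing to grow sturdy: with closed fingertips lightly stroke across their tops along the whole row, from the end with the white plant label to the other end and past the last seedling, then back again past the first, so that each one is visibly bent over first away from the label and then towards it, and springs upright again. Be gentle: never fold a seedling down flat or press hard on it, and do not lift, tip or drag their strip. Touch nothing else on the bench.

Things in the scene. Friction and masses are not known exactly. Their poses are not given: they have to be found in the camera images.
- tall: The tall row: a loose black plastic strip of four cells, 250 long (its x) x 56 wide (its y) x 55 high, about 0.65 kg, with four slender seedlings standing in one row along its centre line, 45 apart. Origin: centre of the underside; z up. A slanted white plant label, 20 wide, is fixed at its -x end, 35 to 55 beyond seedling 1, its top 87 above the bench, lower than the seedlings' tops.
- seed1_top (a point): Top of tall seedling 1 (first: nearest the label). The seedling stands 85 above the cell (140 above the bench): a thin 4 mm stem and, in the top 10, a firm crown 36 wide across the row and 10 thick; the leaves reach about 36 to each side and have no substance. The point is the highest point of the crown, on the stem's axis (z up the stem).
- seed2_top (a point): Top of tall seedling 2 (second from the label). The seedling stands 85 above the cell (140 above the bench): a thin 4 mm stem and, in the top 10, a firm crown 36 wide across the row and 10 thick; the leaves reach about 36 to each side and have no substance. The point is the highest point of the crown, on the stem's axis (z up the stem).
- seed3_top (a point): Top of tall seedling 3 (third from the label). The seedling stands 85 above the cell (140 above the bench): a thin 4 mm stem and, in the top 10, a firm crown 36 wide across the row and 10 thick; the leaves reach about 36 to each side and have no substance. The point is the highest point of the crown, on the stem's axis (z up the stem).
- seed4_top (a point): Top of tall seedling 4 (last: farthest from the label). The seedling stands 85 above the cell (140 above the bench): a thin 4 mm stem and, in the top 10, a firm crown 36 wide across the row and 10 thick; the leaves reach about 36 to each side and have no substance. The point is the highest point of the crown, on the stem's axis (z up the stem).
- seed1 (a joint): Lean of tall seedling 1 about its foot (85 below its top), rad: 0 upright, positive = leaning along the row away from the label, negative = towards the label. It leans only along the row, with a spring of 0.1 Nm/rad (about 0.5 N at the crown for 0.45 rad), and comes upright within about half a second when freed. When the finger passes 10 below the top, it leans about 0.5 rad before the crown slips under the fingertip, which then lies about 40 ahead of the foot.
- seed2 (a joint): Lean of tall seedling 2 about its foot (85 below its top), rad: 0 upright, positive = leaning along the row away from the label, negative = towards the label. It leans only along the row, with a spring of 0.1 Nm/rad (about 0.5 N at the crown for 0.45 rad), and comes upright within about half a second when freed. When the finger passes 10 below the top, it leans about 0.5 rad before the crown slips under the fingertip, which then lies about 40 ahead of the foot.
- seed3 (a joint): Lean of tall seedling 3 about its foot (85 below its top), rad: 0 upright, positive = leaning along the row away from the label, negative = towards the label. It leans only along the row, with a spring of 0.1 Nm/rad (about 0.5 N at the crown for 0.45 rad), and comes upright within about half a second when freed. When the finger passes 10 below the top, it leans about 0.5 rad before the crown slips under the fingertip, which then lies about 40 ahead of the foot.
- seed4 (a joint): Lean of tall seedling 4 about its foot (85 below its top), rad: 0 upright, positive = leaning along the row away from the label, negative = towards the label. It leans only along the row, with a spring of 0.1 Nm/rad (about 0.5 N at the crown for 0.45 rad), and comes upright within about half a second when freed. When the finger passes 10 below the top, it leans about 0.5 rad before the crown slips under the fingertip, which then lies about 40 ahead of the foot.
- lettuce: Loose neighbouring strip of the same size and form (250 x 56 x 55), with four low, broad lettuce rosettes, up to 90 above the bench. It stands parallel beside the tall row, centre to centre about 75. Leave alone. Origin: centre of the underside, x along the strip.
- clay_pot: Small empty clay pot, 54 across, 50 high, loose, close beside the strips. Leave alone. Origin: centre of the underside.
- seed_jar: Small amber jar, 44 across, 60 high, loose, close beside the strips. Leave alone. Origin: centre of the underside.
- feed_bottle: Grey bottle, 72 across, 190 high, loose, on the robot's right. Leave alone. Origin: centre of the underside.
- dibber: Wooden dibber lying on the bench on the robot's left, 165 long from its origin (the tip) along its x, up to 30 thick. Leave alone.
- big_pot: Empty clay pot, 110 across, 100 high, loose, on the robot's left. Leave alone. Origin: centre of the underside.
- square_pot: Square black pot with a plant, 80 x 80 x 75 high, plant to 110, loose, on the robot's right. Leave alone. Origin: centre of the underside.

How it is judged:
By the outcome, as a careful person would: the job done as asked, in the order asked, and still so for the second after the job is handed in, with the robot touching nothing.
It also fails if it takes over 48 s, if anything falls off the work surface, if the arm or the gripper's body presses on something with over 40 N, if the wrist force passes 120 N, or if a joint passes its speed limit or range.

## Working session

There is one attempt and no reset: what is moved stays moved. The work goes in short steps, Python scripts to look and compute and a tool call to move; the robot and the scene stay as the last step left them, time stands still between calls to the robot, and variables do not carry over. Pictures are saved under pics/ and viewed, and the job is handed in when it is done.

Besides the shell and the picture viewer there is one more tool, called after "Emit:" as name(argument=value, ...) on one line, values as JSON. servo_tool: Moves the arm, as the interface text tells. Its arguments: {"type":"object","properties":{"commands":{"type":"array","items":{"type":"number"}}},"required":["commands"]}

```bash
mkdir -p pics; ls; python3 - <<'E'
from cell import ctrl
import cv2,numpy as np
s=ctrl.read_state();print(s)
for n in("top","side"):
    d=ctrl.get_image(n);cv2.imwrite(f"pics/{n}0.png",d["img"]);np.savez(f"{n}0.npz",**d);print(n,d["K"],d["T"])
E
```

```text
pics
{'clock': 0.0, 'qpos': array([ 1.0551863 ,  0.62934999,  0.03844976,  1.51838847, -0.02699073,
        0.9963128 , -0.02000779]), 'qd': array([ 0.00176318,  0.00133278,  0.00039864,  0.00169264,  0.00012044,
        0.00051636, -0.00099722]), 'tau': array([-1.39303793e-04, -5.63412595e+01,  1.22638676e+00, -1.93451375e+01,
        1.10203525e-02,  1.02635846e-02, -2.48944622e-05]), 'eef_pos': array([ 282.35608583, -584.75698154,  230.38020084]), 'tool_rot': array([-3.13965271e+00,  3.87709090e-05,  4.49800542e-01]), 'force': array([-0.03915563, -0.1083734 ,  0.01144281]), 'torque': array([-0.01975438, -0.00884427,  0.01625503]), 'width': 84.86839806891747}
top [[426.46146337   0.         243.71597541]
 [  0.         426.46146337 192.6001131 ]
 [  0.           0.           1.        ]] [[-3.74410171e-02 -9.78034093e-01  2.05054829e-01  2.43662021e+02]
 [-9.99291887e-01  3.74094711e-02 -4.03192885e-03  1.88953400e+01]
 [-3.72762882e-03 -2.05060586e-01 -9.78742183e-01  1.51903143e+03]
 [ 0.00000000e+00  0.00000000e+00  0.00000000e+00  1.00000000e+00]]
side [[478.18232001   0.         247.73403437]
 [  0.         478.18232001 200.30874319]
 [  0.           0.           1.        ]] [[-8.25543610e-01 -2.93723353e-01  4.81875854e-01 -8.59422803e+01]
 [-5.63951260e-01  4.60998982e-01 -6.85156124e-01  8.95189836e+02]
 [-2.08979239e-02 -8.37380756e-01 -5.46220419e-01  8.06135455e+02]
 [ 0.00000000e+00  0.00000000e+00  0.00000000e+00  1.00000000e+00]]
```

View pics/top0.png

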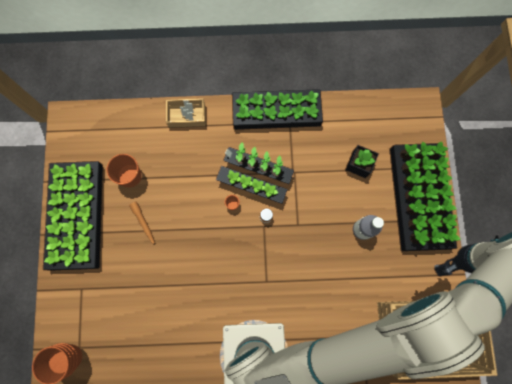

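View pics/side0.png

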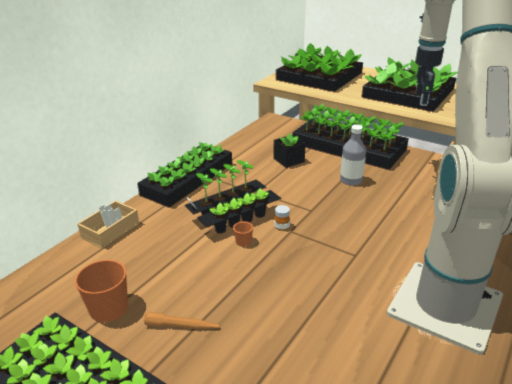

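```bash
python3 - <<'E'
import cv2
a=cv2.imread("pics/top0.png")[135:225,205:305];b=cv2.imread("pics/side0.png")[145:255,175:295]
cv2.imwrite("pics/topz.png",cv2.resize(a,None,fx=6,fy=6,interpolation=cv2.INTER_CUBIC)[:600])
cv2.imwrite("pics/sidez.png",cv2.resize(b,None,fx=5,fy=5,interpolation=cv2.INTER_CUBIC))
E
```

```text
(no output)
```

View pics/topz.png

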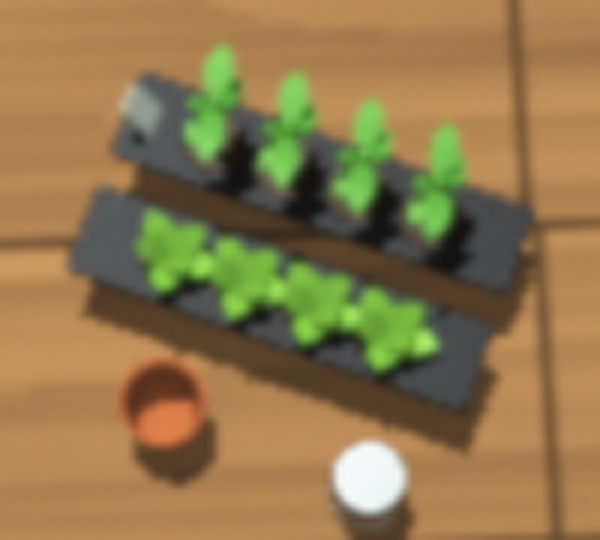

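View pics/sidez.png

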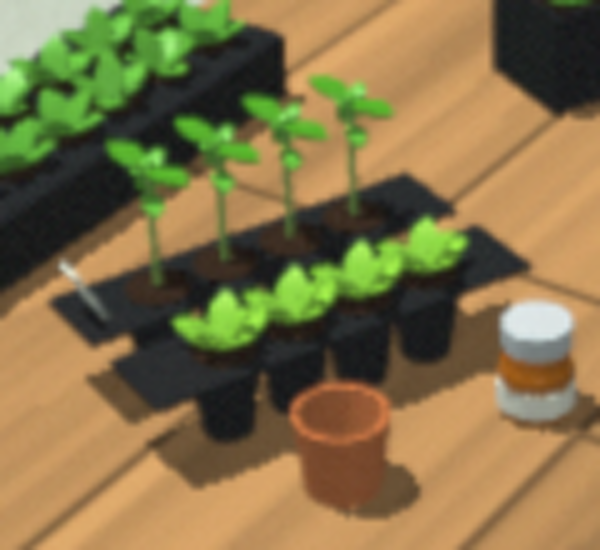

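```bash
cat >h.py <<'E'
import numpy as np,cv2
def P(d):
    T=np.linalg.inv(d["T"]);return d["K"]@T[:3]
def ray(d,uv,z):
    v=d["T"][:3,:3]@np.linalg.inv(d["K"])@[uv[0],uv[1],1];o=d["T"][:3,3];return o+v*(z-o[2])/v[2]
def tri(d1,a,d2,b):
    X=cv2.triangulatePoints(P(d1),P(d2),np.array(a,float).reshape(2,1),np.array(b,float).reshape(2,1)).ravel();return X[:3]/X[3]
E
python3 - <<'E'
from h import *
t=np.load("top0.npz");s=np.load("side0.npz")
tz=lambda u:((u[0]+.5)/6-.5+205,(u[1]+.5)/6-.5+135)
sz=lambda u:((u[0]+.5)/5-.5+175,(u[1]+.5)/5-.5+145)
tt=[(213,95),(287,125),(362,151),(437,182)];ss=[(148,160),(219,138),(288,117),(352,95)]
for a,b in zip(tt,ss):
    print(tri(t,tz(a),s,sz(b)).round(),ray(t,tz(a),137).round(),ray(s,sz(b),137).round())
c=np.array([ray(t,tz(u),55) for u in [(148,73),(532,213),(505,293),(112,152)]]);print(c.round(),c.mean(0))
d=c[1]+c[2]-c[0]-c[3];print(np.arctan2(d[1],d[0]),np.linalg.norm(d)/2)
# strip in side view
c=np.array([ray(s,sz(u),55) for u in [(52,300),(405,175),(455,210),(97,345)]]);print(c.round(),c.mean(0))
d=c[1]+c[2]-c[0]-c[3];print(np.arctan2(d[1],d[0]),np.linalg.norm(d)/2)
for u in[(80,275)]:print(ray(s,sz(u),75))
print(ray(t,tz((140,110)),75))
# feet, side view
for u in [(157,283),(225,262),(291,238),(354,215)]:print(ray(s,sz(u),55).round())
E
```

```text
[678.  19. 135.] [679.  20. 137.] [675.  21. 137.]
[659. -22. 135.] [660. -21. 137.] [656. -20. 137.]
[642. -64. 134.] [643. -62. 137.] [637. -60. 137.]
[ 624. -104.  135.] [ 624. -103.  137.] [ 621. -101.  137.]
[[ 720.   58.   55.]
 [ 625. -166.   55.]
 [ 577. -147.   55.]
 [ 672.   81.   55.]] [648.76549054 -43.1915975   55.        ]
-1.9684866862938541 245.29878276974696
[[ 715.   68.   55.]
 [ 622. -156.   55.]
 [ 574. -138.   55.]
 [ 664.   89.   55.]] [643.83797082 -34.53316513  55.        ]
-1.9570209275071102 243.3122393851812
[697.0363166   61.65815406  75.        ]
[691.30988821  63.30368196  75.        ]
[675.  21.  55.]
[656. -17.  55.]
[639. -59.  55.]
[ 622. -101.   55.]
```

Emit:
servo_tool(commands=[0, 0, -0.7, -1, 1, 0, 0, -1.4, -2, 1, 0, 0, -2, -3, 1, 0, 0, -2, -4, 1, 0, 0, -2, -5, 1, 0, 0, -2, -6, 1, 0, 0, -2, -6.75, 1, 0, 0, -2, -6.75, 1, 0, 0, -2, -6.75, 1, 0, 0, -2, -6.75, 1])

```text
clock: 0.93
eef_pos: [282.5, -585.3, 281.0]
tool_rot: [-3.141, -0.0, 1.154]
force: [-0.7, 0.2, -0.2]
width: 0.0
```

Emit:
servo_tool(commands=[0.7, 0.1, 0, 0, 1, 2, 0.3, 0, 0, 1, 3.4, 0.5, 0, 0, 1, 4.8, 0.7, 0, 0, 1, 6.2, 0.9, 0, 0, 1, 7.6, 1.1, 0, 0, 1, 9, 1.3, 0, 0, 1, 10.4, 1.5, 0, 0, 1, 11.8, 1.7, 0, 0, 1, 13.2, 1.9, 0, 0, 1])

```text
clock: 1.77
eef_pos: [459.6, -300.8, 281.5]
tool_rot: [3.141, 0.0, 1.155]
force: [0.8, -0.2, -0.1]
width: -0.1
```

Emit:
servo_tool(commands=[1.4, 0.2, 0, 0, 1, 2.8, 0.4, 0, 0, 1, 4.2, 0.6, 0, 0, 1, 5.6, 0.8, 0, 0, 1, 7, 1, 0, 0, 1, 8.4, 1.3, 0, 0, 1, 9.8, 1.5, 0, 0, 1, 11.2, 1.7, 0, 0, 1, 12.6, 1.9, 0, 0, 1, 14, 2.1, 0, 0, 1])

```text
clock: 2.6
eef_pos: [648.5, -1.5, 281.3]
tool_rot: [3.142, 0.0, 1.155]
force: [-0.2, -0.0, 0.4]
width: 0.0
```

Emit:
servo_tool(commands=[1.2, 0.2, 0, 0, 1, 2.3, 0.4, 0, 0, 1, 3.2, 0.5, 0, 0, 1, 3.9, 0.6, 0, 0, 1, 3.9, 0.6, 0, 0, 1, 3.9, 0.6, 0, 0, 1, 3.9, 0.6, 0, 0, 1])

```text
clock: 3.18
eef_pos: [700.4, 78.9, 281.0]
tool_rot: [-3.142, 0.002, 1.155]
force: [0.1, -1.0, -0.4]
width: 0.1
```

```bash
python3 - <<'E'
from cell import ctrl
import cv2,numpy as np
for n in("wrist","side"):
    d=ctrl.get_image(n);np.savez(f"{n}1.npz",**d);cv2.imwrite(f"pics/{n}1.png",d["img"])
b=d["img"][60:260,140:330]
cv2.imwrite("pics/side1z.png",cv2.resize(b,None,fx=3,fy=3,interpolation=cv2.INTER_CUBIC))
E
```

```text
(no output)
```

View pics/wrist1.png

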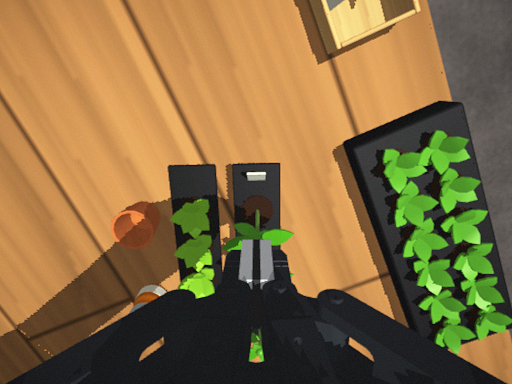

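View pics/side1z.png

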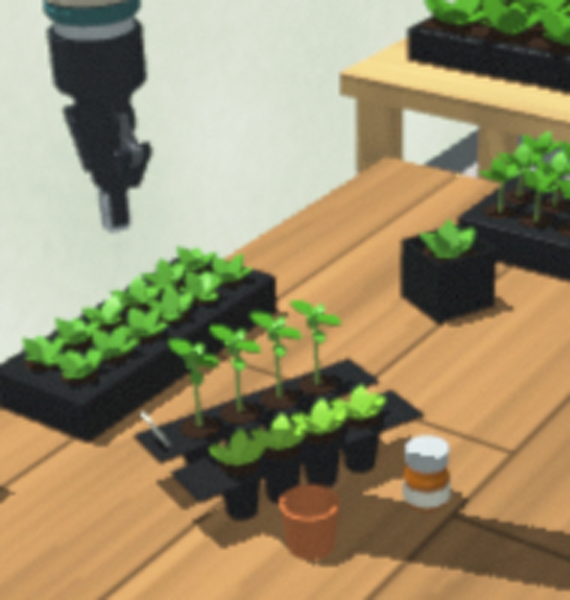

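```bash
python3 - <<'E'
from h import *
d=np.load("wrist1.npz");s=np.load("side1.npz")
for n,u,z in[("cornL",(232.5,164.5),55),("cornR",(280,163),55),("label",(256,177),80),("foot1",(257,208),55),("crown1",(257,235),137)]:print(n,ray(d,u,z).round(1))
c=(117,229);p=((c[0]+.5)/3-.5+140,(c[1]+.5)/3-.5+60)
X=np.array([700.4,78.9,281,1]);q=P(s)@X;print(p,q[:2]/q[2]);q=P(d)@X;print(q[:2]/q[2])
E
```

```text
cornL [671.8  83.2  55. ]
cornR [722.5  62.8  55. ]
label [693.3  65.   80. ]
foot1 [676.1  23.   55. ]
crown1 [677.2  26.2 137. ]
(178.66666666666666, 136.0) [178.31703562 134.91237693]
[258.00482025 255.24391755]
```

Emit:
servo_tool(commands=[0, 0, 0.8, 0, 1, 0, 0, 1.6, 0, 1, 0, 0, 2.4, 0, 1, 0, 0, 3.2, 0, 1, 0, 0, 4, 0, 1, 0, 0, 4.8, 0, 1, 0, 0, 5.5, 0, 1, 0, 0, 6.05, 0, 1, 0, 0, 6.05, 0, 1, 0, 0, 6.05, 0, 1])

```text
clock: 4.12
eef_pos: [700.5, 79.3, 129.9]
tool_rot: [-3.141, 0.001, 1.156]
force: [0.4, 0.1, 1.1]
width: 0.0
```

```bash
cat > look.py <<'E'
from cell import ctrl
import cv2,sys
n=sys.argv[1];d=ctrl.get_image("side");b=d["img"][120:250,160:310]
cv2.imwrite(f"pics/{n}.png",cv2.resize(b,None,fx=4,fy=4,interpolation=cv2.INTER_CUBIC))
s=ctrl.read_state();print(s["eef_pos"],s["force"])
E
python3 look.py l1
```

```text
[701.35731412  79.66977854 130.9420387 ] [0.38488502 0.60596796 0.61390581]
```

View pics/l1.png

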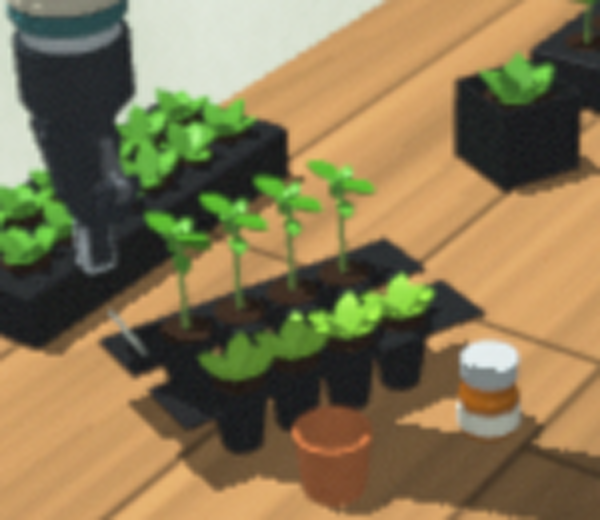

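Emit:
servo_tool(commands=[-0.25, 0, 0, 0, 1, -0.5, 0, 0, 0, 1, -0.75, 0, 0, 0, 1, -1, 0, 0, 0, 1, -1.25, 0, 0, 0, 1, -1.5, 0, 0, 0, 1, -1.75, 0, 0, 0, 1, -2, 0, 0, 0, 1, -2.25, 0, 0, 0, 1, -2.6, 0, 0, 0, 1])

```text
clock: 5.0
eef_pos: [674.6, 20.9, 130.1]
tool_rot: [3.142, -0.001, 1.157]
force: [0.8, 2.1, -0.1]
width: 0.0
```

Emit:
servo_tool(commands=[-0.25, 0, 0, 0, 1, -0.5, 0, 0, 0, 1, -0.75, 0, 0, 0, 1, -1, 0, 0, 0, 1])

```text
clock: 5.33
eef_pos: [664.4, -2.7, 130.1]
tool_rot: [3.141, -0.0, 1.157]
force: [0.7, 0.6, -0.7]
width: -0.1
```

```bash
python3 look.py l2
```

```text
[663.83715764  -4.60224882 130.07297449] [-1.08762723 -0.41167734  0.26763886]
```

View pics/l2.png

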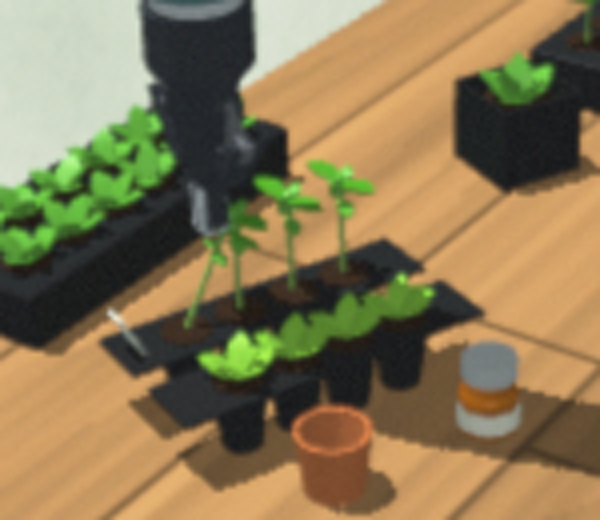

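Emit:
servo_tool(commands=[-0.25, 0, 0, 0, 1, -0.5, 0, 0, 0, 1, -0.75, 0, 0, 0, 1, -1, 0, 0, 0, 1, -1.25, 0, 0, 0, 1, -1.5, 0, 0, 0, 1, -1.75, 0, 0, 0, 1, -2, 0, 0, 0, 1])

```text
clock: 6.05
eef_pos: [644.2, -48.7, 130.1]
tool_rot: [3.142, -0.0, 1.157]
force: [-0.3, 0.0, 0.9]
width: -0.3
```

```bash
python3 look.py l3
```

```text
[643.57869076 -50.61033721 130.03866981] [-0.78751284 -0.40026625 -0.46272461]
```

View pics/l3.png

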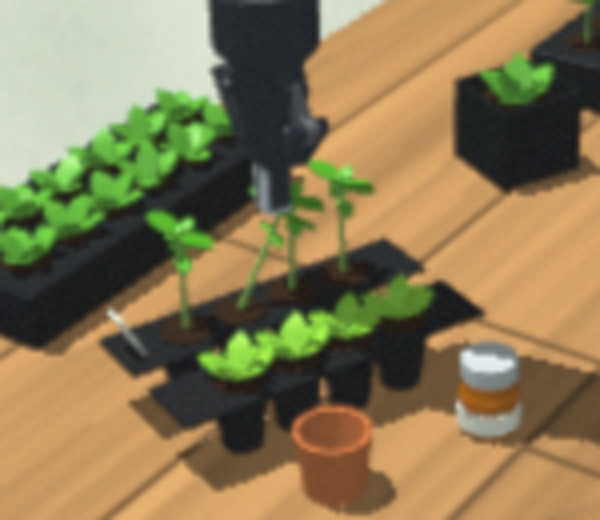

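Seedling 1 is upright again (180,250), and seedling 2 is leaning (260,270). The strip hasn't moved. I'll carry on along the row.

Emit:
servo_tool(commands=[-0.25, 0, 0, 0, 1, -0.5, 0, 0, 0, 1, -0.75, 0, 0, 0, 1, -1, 0, 0, 0, 1, -1.25, 0, 0, 0, 1, -1.5, 0, 0, 0, 1, -1.75, 0, 0, 0, 1])

```text
clock: 6.68
eef_pos: [626.6, -88.7, 130.1]
tool_rot: [3.142, -0.0, 1.157]
force: [0.1, 0.1, -0.1]
width: 0.1
```

```bash
python3 look.py l4
```

```text
[625.91199904 -90.64079596 130.01930582] [-1.02857278 -0.62144905  0.4601645 ]
```

Emit:
servo_tool(commands=[-0.25, 0, 0, 0, 1, -0.5, 0, 0, 0, 1, -0.75, 0, 0, 0, 1, -1, 0, 0, 0, 1, -1.25, 0, 0, 0, 1, -1.5, 0, 0, 0, 1, -1.75, 0, 0, 0, 1])

```text
clock: 7.32
eef_pos: [608.9, -128.8, 130.1]
tool_rot: [-3.142, 0.0, 1.156]
force: [0.7, 0.4, -0.2]
width: -0.4
```

```bash
python3 look.py l5; python3 -c "
import cv2
cv2.imwrite('pics/l45.png',cv2.resize(cv2.hconcat([cv2.imread('pics/l4.png'),cv2.imread('pics/l5.png')]),(800,347)))"
```

```text
[ 608.24899045 -130.69348407  130.01143942] [-1.38883086 -0.96961753  0.39310125]
```

View pics/l45.png

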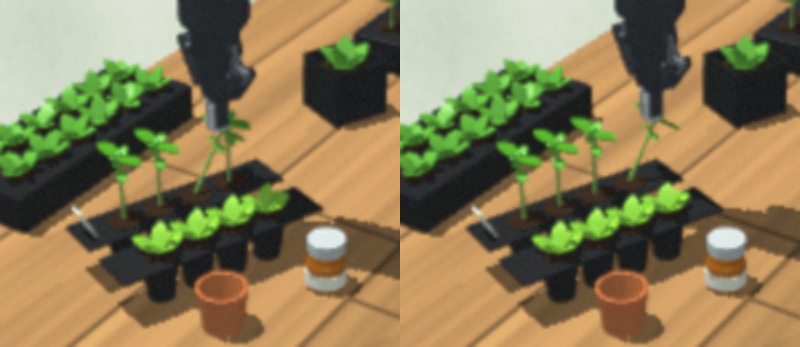

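Emit:
servo_tool(commands=[-0.25, 0, 0, 0, 1, -0.5, 0, 0, 0, 1, -0.75, 0, 0, 0, 1, -1, 0, 0, 0, 1, -1.25, 0, 0, 0, 1, -1.5, 0, 0, 0, 1, -1.75, 0, 0, 0, 1, -2, 0, 0, 0, 1, -2, 0, 0, 0, 1, -2, 0, 0, 0, 1])

```text
clock: 8.2
eef_pos: [588.9, -174.4, 130.1]
tool_rot: [3.142, 0.0, 1.156]
force: [0.0, 0.4, 0.2]
width: 0.1
```

Emit:
servo_tool(commands=[0, 0, 0, 0, 1, 0, 0, 0, 0, 1, 0, 0, 0, 0, 1, 0, 0, 0, 0, 1, 0, 0, 0, 0, 1, 0, 0, 0, 0, 1])

```text
clock: 8.7
eef_pos: [589.2, -173.7, 130.1]
tool_rot: [3.142, -0.0, 1.157]
force: [-0.8, 0.4, -0.5]
width: 0.0
```

```bash
python3 look.py l6
```

```text
[ 589.17539772 -173.76759361  130.08003398] [ 0.10563773  0.68823675 -0.07575899]
```

View pics/l6.png

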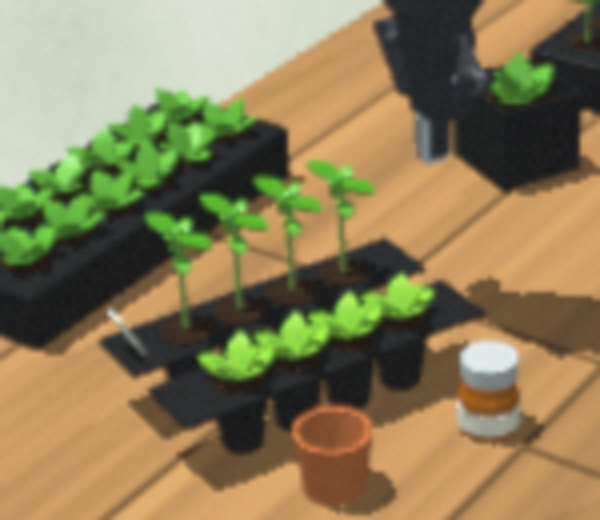

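All four are upright (tops at rows 165–225) and the strip hasn't moved. Next is the return stroke.

Emit:
servo_tool(commands=[0.25, 0, 0, 0, 1, 0.5, 0, 0, 0, 1, 0.75, 0, 0, 0, 1, 1, 0, 0, 0, 1, 1.25, 0, 0, 0, 1, 1.5, 0, 0, 0, 1, 1.75, 0, 0, 0, 1, 2, 0, 0, 0, 1, 2.25, 0, 0, 0, 1, 2.5, 0, 0, 0, 1])

```text
clock: 9.58
eef_pos: [614.5, -116.1, 130.0]
tool_rot: [-3.142, -0.0, 1.157]
force: [0.0, 0.3, 1.1]
width: 0.2
```

Emit:
servo_tool(commands=[0.25, 0, 0, 0, 1, 0.5, 0, 0, 0, 1, 0.75, 0, 0, 0, 1, 1, 0, 0, 0, 1, 1.25, 0, 0, 0, 1, 1.5, 0, 0, 0, 1, 1.75, 0, 0, 0, 1])

```text
clock: 10.17
eef_pos: [632.1, -76.2, 130.1]
tool_rot: [3.142, 0.0, 1.157]
force: [-0.5, -0.9, -0.9]
width: -0.3
```

```bash
python3 look.py m1
```

```text
[632.86613323 -74.17835069 130.21924738] [-0.08977553  1.06530488  0.85019252]
```

Emit:
servo_tool(commands=[0.25, 0, 0, 0, 1, 0.5, 0, 0, 0, 1, 0.75, 0, 0, 0, 1, 1, 0, 0, 0, 1, 1.25, 0, 0, 0, 1, 1.5, 0, 0, 0, 1, 1.75, 0, 0, 0, 1])

```text
clock: 10.8
eef_pos: [649.7, -35.9, 130.0]
tool_rot: [-3.142, -0.0, 1.157]
force: [-1.1, -0.3, 0.0]
width: 0.0
```

```bash
python3 look.py m2; python3 -c "
import cv2
cv2.imwrite('pics/m12.png',cv2.resize(cv2.hconcat([cv2.imread('pics/m1.png'),cv2.imread('pics/m2.png')]),(800,347)))"
```

```text
[650.39957185 -33.96110399 130.13935959] [ 0.14092406  0.51797652 -0.35157207]
```

View pics/m12.png

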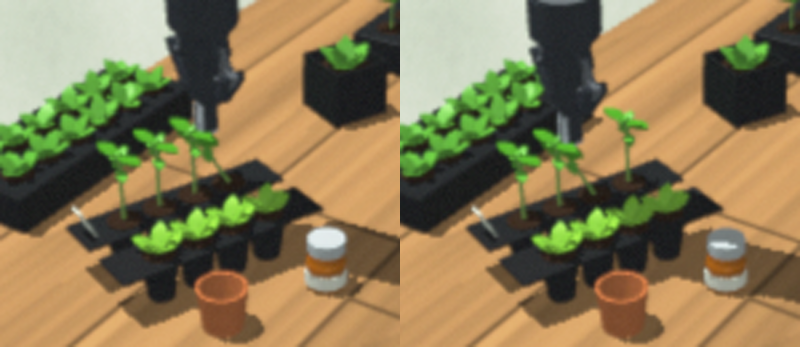

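Emit:
servo_tool(commands=[0.25, 0, 0, 0, 1, 0.5, 0, 0, 0, 1, 0.75, 0, 0, 0, 1, 1, 0, 0, 0, 1, 1.25, 0, 0, 0, 1, 1.5, 0, 0, 0, 1, 1.75, 0, 0, 0, 1])

```text
clock: 11.43
eef_pos: [667.4, 4.2, 130.1]
tool_rot: [-3.142, -0.0, 1.157]
force: [0.2, 0.1, 0.1]
width: 0.0
```

```bash
python3 look.py m3
```

```text
[667.94013902   6.12651714 130.1535608 ] [0.21234322 1.41807837 0.39300349]
```

Emit:
servo_tool(commands=[0.25, 0, 0, 0, 1, 0.5, 0, 0, 0, 1, 0.75, 0, 0, 0, 1, 1, 0, 0, 0, 1, 1.25, 0, 0, 0, 1, 1.5, 0, 0, 0, 1, 1.75, 0, 0, 0, 1])

```text
clock: 12.07
eef_pos: [684.9, 44.2, 130.1]
tool_rot: [-3.142, -0.0, 1.157]
force: [-0.1, -0.4, -0.5]
width: 0.4
```

```bash
python3 look.py m4; python3 -c "
import cv2
cv2.imwrite('pics/m34.png',cv2.resize(cv2.hconcat([cv2.imread('pics/m3.png'),cv2.imread('pics/m4.png')]),(800,347)))"
```

```text
[685.46814536  46.17854055 130.12774514] [0.25795313 0.43125337 0.49464171]
```

View pics/m34.png

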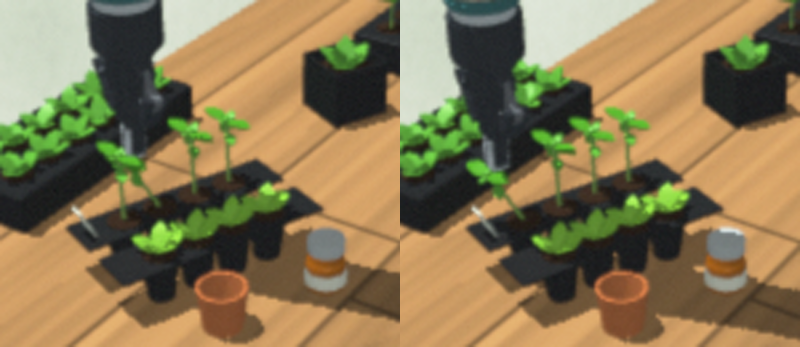

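Emit:
servo_tool(commands=[0.25, 0, 0, 0, 1, 0.5, 0, 0, 0, 1, 0.75, 0, 0, 0, 1, 1, 0, 0, 0, 1, 1.25, 0, 0, 0, 1, 1.5, 0, 0, 0, 1, 1.75, 0, 0, 0, 1, 2, 0, 0, 0, 1, 2.2, 0, 0, 0, 1, 2.2, 0, 0, 0, 1])

```text
clock: 12.95
eef_pos: [707.1, 95.9, 130.1]
tool_rot: [-3.141, -0.001, 1.158]
force: [0.4, -0.7, 0.0]
width: -0.4
```

Emit:
servo_tool(commands=[0, 0, -0.5, 0, 1, 0, 0, -1, 0, 1, 0, 0, -2, 0, 1, 0, 0, -3, 0, 1, 0, 0, -4, 0, 1, 0, 0, -5, 0, 1, 0, 0, -5.6, 0, 1, 0, 0, -6, 0, 1, 0, 0, -6, 0, 1, 0, 0, -6, 0, 1])

```text
clock: 13.78
eef_pos: [706.8, 93.5, 280.8]
tool_rot: [3.141, -0.0, 1.156]
force: [-0.6, -0.0, -0.1]
width: -0.2
```

```bash
python3 look.py m5
```

```text
[706.27356731  93.43780809 279.46325914] [-0.23177692  0.68819087  0.32973354]
```

View pics/m5.png

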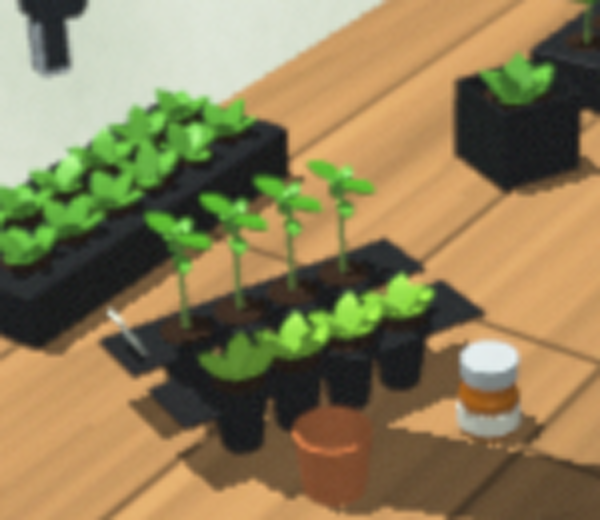

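All four are upright, the strip is at the same pixels as before, and the gripper is clear above.

```bash
python3 -c "
from cell import ctrl
print(ctrl.finish_job())"
```

```text
the job is handed in; nothing more can be done
None
```

I brushed the row with closed fingertips about 10 mm below the tops, from the label end to about 75 mm past seedling 4. I then came back to about 80 mm past seedling 1, lifted clear and handed the job in at about 14 s.

Side pictures during the strokes showed each of the four seedlings leaning away from the label on the way out. On the way back all four leaned towards it. After each pass they were upright again, and in the last picture nothing on the bench looked moved and the gripper was 140 mm above the tops. The force readings stayed within about 2 N, close to the sensor's noise. I judged the leans by eye and did not measure them in radians. The position measurements from different views agreed to within a few mm, and no check failed.

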